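# Reset the key programming station with the recessed-button stylus

## Task

Reset the key programming station: swing its small service door wide open, then push the red button at the bottom of the yellow-framed well all the way in with the tip of the orange stylus and draw it out so that the button springs back. The blue holder gives access only to the stylus shaft, which leaves too little tip for the deep well, so it has to be laid down and taken again by its grip. Finish with the stylus lying flat on the bench top in front of or well beside the station and out of its holder, leave the door wide open, and do not push the other things about.

Things in the scene. Friction and masses are not known exactly. Their poses are not given: they have to be found in the camera images.
- programmer: grey bench-top box with a blue top, 90 (x) x 170 (y) x 100 mm high, fixed to the bench. Origin: centre of its underside. Its x axis points level into it: the front is the plane x = -45 mm and faces the robot; y to the left seen from the robot, z up
- well_mouth (a point): centre of the mouth of the button well, in the plane of the front, 55 mm above the bench and 15 mm left of the box's middle. The well is a square hole 16 x 16 mm that runs straight in along the programmer's x axis, with a yellow frame round its mouth. The closed door covers it
- button_face (a point): centre of the outer face of the red round push button, 14 mm in diameter, on the axis of the well and 32 mm behind the mouth when not pressed; moves with the button
- reset_button (a joint): travel of the button in m: 0 out, 0.006 fully in; a spring (about 0.65 N at rest, 4.5 N fully in) pushes it out again
- service_door (a joint): angle of the door in rad: 0 closed, 1.57 square to the front, stop at 1.9. The aluminium door is 100 mm wide, 78 mm high (14 to 92 mm above the bench), 6 mm thick, hinged on its left edge and opens toward the robot, the free right edge first; it stays where it is left
- service_door_hinge (a point): point on the upright hinge axis of the door, in the plane of the front, 55 mm to the left of the well, 53 mm above the bench; turns with the door
- door_handle (a point): middle of the door's handle, an upright round black bar 10 mm thick that reaches from 26 to 88 mm above the bench; it stands 36 mm out from the front when closed, 84 mm from the hinge along the door. The point is 57 mm above the bench and moves with the door
- tool_holder: blue plastic holder, 154 (x) x 100 (y) x 24 mm high, fixed to the bench. Origin: on its underside; it reaches from x = -83 to x = +71 mm. Open-topped pocket for the stylus along its x axis, tip towards +x; the grip is sunk flush between the cheeks. A notch 36 mm long right across the holder (x = 15 to 51 mm, floor 6 mm above the bench) bares the shaft for the fingers
- stylus: stylus, 136 mm long: orange square grip with black bands 80 x 18 x 18 mm (x = -40 to 40 mm), then a steel shaft 8 x 8 mm to x = 89 and a nose 6 mm thick to x = 96. Origin: centre of the grip's underside; x towards the tip, z up; its long axis lies 9 mm above the origin. In the holder its origin is at holder x = -35 mm, 6 mm above the bench; the notch bares x = 50 to 86
- stylus_tip (a point): end of the stylus nose, 96 mm ahead of its origin and 9 mm above its underside
- car_fob_0: black car fob with red and grey keys, 72 x 37 x 14 mm, on the left; leave alone
- car_fob_2: black car fob with a key blade, 108 x 34 x 14 mm, on the left; leave alone
- cylinder_brass: brass lock cylinder, 38 x 70 x 17 mm, at the back between the station and the holder; leave alone
- blade_box: small red box, 40 x 60 x 16 mm, at the back behind the holder; leave alone
- tape_roll: yellow roll of tape, 69 mm across, 19 mm high, on the right; leave alone
- parts_dish: grey round dish, 95 mm across, 23 mm high, on the right; leave alone
Mind the look-alikes: they are no part of the job. Leave any turquoise look-alike of the stylus alone.

How it is judged (in metres and radians):
On the way, in this order (a step that is already met when the one before it is completed fails the run):
1. the service door is swung wide open (more than 1.2 rad) (value of joint service_door above 1.2 rad), for 0.2 s.
2. the button is pushed in more than 4.5 mm by the tip of the stylus (value of joint reset_button above 0.0045 m and distance between stylus_tip and button_face below 0.008 m), for 0.1 s.
At the end, for the whole second after the job is handed in: Button out again (within 1 mm); door still open over 1.2 rad; stylus flat and still on the bench, not in the holder (tip 3 to 14 mm high), its tip 2 mm or more in front of the station's front or over 100 mm from its middle, its origin over 100 mm from that middle (value of joint reset_button below 0.001 m and value of joint service_door above 1.2 rad and height (world z) of stylus between -0.004 and 0.022 m and height (world z) of stylus_tip between 0.003 and 0.014 m and (x of stylus_tip in the frame of programmer below -0.047 m or horizontal distance between stylus_tip and programmer above 0.1 m) and horizontal distance between stylus and programmer above 0.1 m and linear speed of stylus below 0.02 m/s); the robot touches nothing.
It fails at once if a bystander (fob, lock cylinder, box, tape, dish) is moved more than 30 mm (distance of any of car_fob_0, car_fob_2, cylinder_brass, blade_box, tape_roll, parts_dish from where it was at the start of the episode above 0.03 m).
It also fails if it takes over 67 s, if anything falls off the work surface, if the arm or the gripper's body presses on something with over 40 N, if the wrist force passes 120 N, or if a joint passes its speed limit or range.

## Robot

A 7-joint arm with a two-finger parallel gripper is mounted at the origin on a cart in front of the work surface, level with it; the furniture and walls round the work are solid. World frame = base frame: x ahead of the robot, y to its left, z up, the work surface at z = 0. Lengths are in mm, angles in rad, forces in N, time in s.
With the tool pointing down it reaches from about 400 to 750 mm from the base axis. Payload 19.5 kg.
Tool frame: the origin (TCP) lies midway between the tips of the shut fingers; the grasp point (between the pads) lies pinch_z behind it (pinch_z is the distance from the TCP to the grasp point, in mm); z points along the fingers, y is the line along which they close (so a half turn about z gives the same grasp; the last joint's range is limited). The gripper opens to 85 mm and grips with 20 to 120 N. Pads are 22 mm wide; open, the fingers measure 114 mm over their backs; the gripper's body (76 mm by 85 mm) begins 54 mm behind the grasp point. The pads swing forward as they close: fully open they stand 13 mm farther back than shut.
Start: joints at [1.22, 0.707, -0.028, 1.485, 0.022, 0.951, -0.075], TCP at [174.744, -547.777, 231.268] pointing down, gripper open.
Joint ranges: [-2.71, 2.71], [-0.32, 2.16], [-1.57, 1.52], [0, 2.45], [-1.46, 4.6], [0, 2.02], [-2.83, 2.83]. Speed limits (rad/s): [1.89, 1.89, 2.57, 2.57, 3.01, 3.01, 3.01].

## Interface

Orientations are given as a unit quaternion [w, x, y, z].
In Python, from station import sense, read_camera, close_job, trace, pinch_z gives the robot as it stands. The module is installed in compiled form; this text tells all that it offers.
- The arm moves only by the shell command python3 -m pendant 'ROWS' [FORCE]. ROWS is text: rows parted by semicolons, each of 7 numbers parted by spaces: the finger opening in mm, from 0 to 85.4, then the shift along the tool's x, y, z in mm, then the turn, a rotation vector about the tool's x, y, z in degrees. A call has 1 to 12 rows; each row shifts and turns the commanded pose from where the row before left it, along the tool's axes as they then stand; what a row does not reach is not made up. A row lasts 1/10 s, in which the tool goes at most 50 mm and 8.59 degrees, less where a joint would pass 70% of its speed; a pose out of reach is approached as far as the arm can. A call with a gripper value outside its range is refused whole. The fingers move at their own pace and stop on an object; FORCE is the grip in N (left out, the last holds). Time passes only in rows, so rows that do not move let the fingers close. It gives the time, the measured TCP pose, the force, the opening and the grip force at its end, in the units of the state.
- sense(): the state, without advancing time (a new reading comes with each control period).
- read_camera(name): name is "side" or "top" or "wrist"; returns a dict with "image" (420x560x3 uint8, blue, green, red), "depth" (420x560 float32, mm along the optical axis (not along the pixel's ray), 0 where there is no reading), "fov_y" (degrees; the focal length in pixels is half the picture's height over the tangent of half this angle, whatever the lens; pixels are square), "cx", "cy" (the principal point, pixels), "rvec" (rotation vector, rad) and "tvec" (3), from world to camera coordinates, as OpenCV has them. Camera axes: x right, y down, z forward; pixel columns grow to the right and rows downward; lengths in mm; the calibration is good to about 2 mm. A picture is of the moment at which its call begins.
- close_job(): hands the job in; it is judged then, once.
Trained networks look in a picture, given as the dict that the camera call returned (one of the last four; its "shot" number tells which), for a name from the list of things; names that differ only in an ending like _2 or _b are one class to them, and where a whole thing is asked for, a point or a joint stands for the part that bears it (a point fixed in the world has none). Each returns a list of dicts, best first, with "score" (0 to 1); they miss things now and then, are a little off and sometimes report something else, mostly with a low value. They report only what shows in the picture. A call takes as long as a camera call. They do not tell look-alikes from the thing itself.
- trace(picture, label): "mask" (420x560 bool, what is visible of it) and "extent" ([left, top, width, height] in pixels, round what is visible of it).
The state is a dict: "t": time; "joints": joint angles; "qvel": joint speeds; "joint_efforts": joint torques, N m; "ee_pos": TCP position; "eef_rot": TCP orientation; "force": force on the tool from outside, world axes, zero at the start; "ft_torque": the same for the moment, N m; "grip_width": opening from 0.0 (shut) to 1.0 (fully open); "gripper_force": force on a finger pad.
Only numpy, scipy, OpenCV 4.12 (cv2) and the standard library are available. Lean on these libraries where they do the work, as an engineer would, in place of code of your own. Each camera call takes 0.05 s, during which the arm holds its last target. There are 200 camera calls.

## Working session

There is one attempt and no reset: what is moved stays moved. The work goes in short steps, Python scripts to look and compute and a shell command to move; the robot and the scene stay as the last step left them, time stands still between calls to the robot, and variables do not carry over. Pictures are saved under pics/ and viewed, at most 10 in all, crops included, and the job is handed in when it is done.

```bash
mkdir -p pics; ls
cat > h.py <<'E'
import numpy as np, cv2
from scipy.spatial.transform import Rotation as R
from station import sense, read_camera, trace, pinch_z
def K(p):
    f=210/np.tan(np.radians(p["fov_y"])/2); return f
def cloud(p):
    f=K(p); d=p["depth"]; v,u=np.mgrid[:420,:560]
    c=np.stack([(u-p["cx"])/f*d,(v-p["cy"])/f*d,d],-1)
    M=cv2.Rodrigues(np.float64(p["rvec"]))[0]
    w=(c-np.ravel(p["tvec"]))@M
    w[d<=0]=np.nan; return w
def tool():
    s=sense(); q=s["eef_rot"]; return np.array(s["ee_pos"]), R.from_quat([q[1],q[2],q[3],q[0]])
E
python3 - <<'E'
from h import *
print(pinch_z, sense())
for n in("side","top"):
    p=read_camera(n); cv2.imwrite(f"pics/{n}0.png",p["image"])
    w=cloud(p); np.save(f"pics/{n}0.npy",w)
    M=cv2.Rodrigues(np.float64(p["rvec"]))[0]; print(n,p["fov_y"],-M.T@np.ravel(p["tvec"]),M[2])
    for l in("programmer","service_door","door_handle","tool_holder","stylus","car_fob_0","cylinder_brass","blade_box","tape_roll","parts_dish"):
        for r in trace(p,l)[:3]:
            m=r["mask"]; q=w[m]; q=q[~np.isnan(q[:,0])]
            print(l,round(r["score"],2),r["extent"],np.median(q,0).round() if len(q) else None, np.percentile(q,[3,97],axis=0).round().tolist() if len(q) else None)
E
```

```text
pics
18.700000000000003 {'t': 0.0, 'joints': array([ 1.22031587,  0.70704411, -0.02761024,  1.4849499 ,  0.02199648,
        0.9508691 , -0.07548349]), 'qvel': array([ 0.00031558, -0.00029807,  0.0013428 , -0.00033013, -0.00066017,
       -0.00076425, -0.00068387]), 'joint_efforts': array([-3.73140201e-04, -8.83213234e+01,  1.23458751e+00, -2.36166251e+01,
        1.69425068e-02,  6.54788644e-03, -5.72808403e-05]), 'ee_pos': array([ 174.67004012, -547.58831554,  230.87289117]), 'eef_rot': array([-4.75804958e-04,  9.88104711e-01,  1.53781814e-01, -8.90259392e-05]), 'force': array([-0.49757573,  0.1699185 ,  0.33120479]), 'ft_torque': array([-0.0500329 , -0.00371562, -0.05062587]), 'gripper_force': 0.0, 'grip_width': 0.994045954507985}
side 44.50802025470901 [  67.73540843 1117.49626358  811.40197697] [ 0.28994608 -0.80003901 -0.52523219]
programmer 0.9 [197.7, 210.8, 66.5, 76.5] [536. 217.  89.] [[490.0, 100.0, 16.0], [595.0, 259.0, 104.0]]
programmer 0.35 [170.9, 317.8, 36.6, 25.1] [525. 424.  13.] [[494.0, 406.0, 3.0], [584.0, 441.0, 17.0]]
service_door 0.58 [234.3, 234.2, 28.1, 42.
[... 2222 characters left out ...]
445. 399.  13.] [[421.0, 377.0, 5.0], [472.0, 421.0, 18.0]]
car_fob_0 0.7 [122.6, 184.4, 16.0, 29.9] [530. 419.  12.] [[498.0, 405.0, 4.0], [580.0, 439.0, 18.0]]
car_fob_0 0.17 [185.7, 203.6, 38.1, 20.8] [499. 165.  84.] [[465.0, 145.0, 1.0], [512.0, 245.0, 94.0]]
cylinder_brass 0.59 [291.4, 166.6, 25.7, 18.5] [ 602. -100.   13.] [[586.0, -132.0, 1.0], [622.0, -70.0, 18.0]]
blade_box 0.53 [359.4, 165.6, 20.9, 21.9] [ 593. -297.   13.] [[572.0, -324.0, 6.0], [612.0, -267.0, 17.0]]
tape_roll 0.6 [419.7, 213.4, 22.3, 24.0] [ 444. -467.   17.] [[415.0, -500.0, 2.0], [472.0, -432.0, 23.0]]
parts_dish 0.92 [415.6, 165.6, 29.8, 34.7] [ 571. -479.   10.] [[529.0, -517.0, 4.0], [611.0, -437.0, 23.0]]
```

Run:
```python
from h import *
t=cv2.imread("pics/top0.png")[155:265,110:460]; s=cv2.imread("pics/side0.png")[140:350,160:350]
a=cv2.resize(t,None,fx=2.28,fy=2.28,interpolation=cv2.INTER_CUBIC); b=cv2.resize(s,None,fx=1.65,fy=1.65,interpolation=cv2.INTER_CUBIC)
o=np.zeros((600,800,3),np.uint8); o[:a.shape[0],:a.shape[1]]=a; o[252:252+b.shape[0],:b.shape[1]]=b[:348]
cv2.imwrite("pics/m0.png",o)
p=read_camera("top");w=cloud(p);img=p["image"]; hsv=cv2.cvtColor(img,cv2.COLOR_BGR2HSV).astype(int)
def rect(m,n):
    q=w[m]; q=q[~np.isnan(q[:,0])]
    r=cv2.minAreaRect(np.float32(q[:,:2])); print(n,len(q),r,np.median(q[:,2]))
X,Y,Z=w[...,0],w[...,1],w[...,2]
rect((Z>96)&(Z<108)&(X>480)&(X<620)&(Y>50)&(Y<280),"top of programmer")
rect((Z>84)&(Z<96)&(X>420)&(X<507)&(Y>100)&(Y<280),"door top+handle")
rect((Z>17)&(Z<32)&(X>370)&(X<560)&(Y>-320)&(Y<-190),"holder")
org=(hsv[...,0]>5)&(hsv[...,0]<20)&(hsv[...,1]>120)&(X>370)&(X<560)
rect(org&(Y<-190)&(Y>-320),"orange"); rect(org&(Y<0)&(Y>-130),"orange2")
tq=(hsv[...,0]>78)&(hsv[...,0]<98)&(hsv[...,1]>100)
rect(tq&(Y<-190)&(Y>-320),"turq"); 
rect(tq&(Y<0)&(Y>-130),"turq2")
rect((Z>5)&(Z<30)&(X>370)&(X<560)&(Y>-130)&(Y<0),"loose thing")
```

```text
top of programmer 1873 ((558.0187377929688, 173.17977905273438), (94.75350952148438, 170.01507568359375), 1.921858549118042) 100.43887074079264
door top+handle 86 ((487.96258544921875, 195.498779296875), (96.21751403808594, 37.6785888671875), 82.81029510498047) 89.44178653136278
holder 1331 ((470.1374816894531, -251.3431396484375), (100.59709167480469, 153.90786743164062), 84.61212921142578) 23.06896514597726
orange 157 ((439.94659423828125, -250.90902709960938), (19.903690338134766, 74.60447692871094), 84.36614990234375) 22.436550232713007
orange2 0 ((0.0, 0.0), (0.0, 0.0), 0.0) nan
turq 58 ((470.0619201660156, -255.67298889160156), (109.1124038696289, 160.8551025390625), 84.65406799316406) 4.134561557351964
turq2 184 ((447.00714111328125, -62.24259948730469), (78.28241729736328, 20.59896469116211), 1.9289815425872803) 16.941128510854682
loose thing 485 ((464.86981201171875, -64.94912719726562), (188.72157287597656, 129.8470916748047), 0.2400401532649994) 7.401566198479897
  return _methods._mean(a, axis=axis, dtype=dtype,
  ret = ret.dtype.type(ret / rcount)
```

View pics/m0.png

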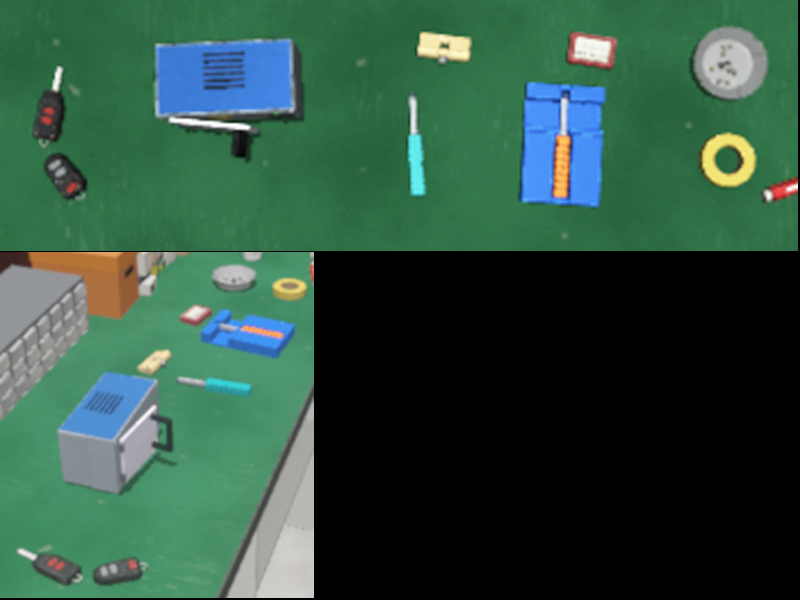

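```bash
cat >> h.py <<'E'
def plan(pos,yaw):
    """shift/turn (tool axes) to a tool-down pose whose y axis points at yaw-90 deg (tool x at yaw)"""
    p,r=tool(); T=R.from_euler("z",yaw,degrees=True)*R.from_euler("x",180,degrees=True)
    print("tcp",p.round(1),"-> shift",(r.inv().apply(np.array(pos)-p)).round(1),"turn",np.degrees((r.inv()*T).as_rotvec()).round(1), "then-frame shift",(T.inv().apply(np.array(pos)-p)).round(1))
E
python3 - <<'E'
from h import *
for n in("top","side"):
    p=read_camera(n);w=cloud(p);g=p["image"].astype(int); X,Y,Z=w[...,0],w[...,1],w[...,2]
    box=(X>420)&(X<512)&(Y>110)&(Y<250)&(Z>15)&(Z<98)
    d=box&(g.max(-1)<70); q=w[d]; print(n,"dark",len(q),q[np.argsort(q[:,0])][::max(1,len(q)//25)].round().tolist())
    l=box&(g.min(-1)>150); q=w[l]; print("light",len(q))
    if len(q)>10:
        vx,vy,x0,y0=cv2.fitLine(np.float32(q[:,:2]),cv2.DIST_HUBER,0,.01,.01).ravel(); print("line",vx,vy,x0,y0,np.degrees(np.arctan2(vy,vx)),np.ptp(q,0))
p0=(450,-400,200)
plan(p0,0)
E
```

```text
top dark 73 [[463.0, 163.0, 77.0], [464.0, 161.0, 55.0], [465.0, 164.0, 88.0], [465.0, 159.0, 80.0], [467.0, 159.0, 47.0], [468.0, 161.0, 88.0], [468.0, 164.0, 88.0], [470.0, 159.0, 49.0], [470.0, 160.0, 92.0], [471.0, 164.0, 87.0], [473.0, 161.0, 35.0], [474.0, 158.0, 86.0], [474.0, 161.0, 84.0], [476.0, 164.0, 36.0], [476.0, 158.0, 87.0], [476.0, 161.0, 86.0], [479.0, 158.0, 36.0], [479.0, 161.0, 33.0], [479.0, 159.0, 83.0], [482.0, 163.0, 90.0], [482.0, 158.0, 34.0], [482.0, 164.0, 37.0], [485.0, 164.0, 87.0], [485.0, 161.0, 84.0], [485.0, 165.0, 32.0], [488.0, 163.0, 89.0], [488.0, 158.0, 37.0], [488.0, 164.0, 34.0], [490.0, 158.0, 86.0], [491.0, 164.0, 86.0], [491.0, 161.0, 35.0], [491.0, 164.0, 33.0], [493.0, 156.0, 83.0], [493.0, 164.0, 85.0], [494.0, 161.0, 36.0], [497.0, 160.0, 38.0], [506.0, 244.0, 19.0]]
light 91
line 0.11668583 0.9931689 503.18378 193.97835 83.299126 [15.76148974 97.03546824 53.3729472 ]
side dark 70 [[462.0, 170.0, 76.0], [463.0, 167.0, 79.0], [464.0, 168.0, 52.0], [464.0, 167.0, 57.0], [464.0, 165.0, 69.0], [465.0, 164.0, 65.0], [465.0, 165.0, 43.0], [465.0, 164.0, 46.0], [466.0, 168.0, 64.0], [466.0, 168.0, 70.0], [466.0, 166.0, 84.0], [467.0, 168.0, 42.0], [467.0, 168.0, 45.0], [467.0, 164.0, 73.0], [467.0, 165.0, 52.0], [468.0, 164.0, 49.0], [468.0, 164.0, 46.0], [468.0, 167.0, 87.0], [469.0, 166.0, 80.0], [469.0, 165.0, 73.0], [470.0, 164.0, 66.0], [471.0, 165.0, 39.0], [471.0, 164.0, 32.0], [473.0, 165.0, 36.0], [475.0, 162.0, 36.0], [477.0, 164.0, 34.0], [478.0, 160.0, 28.0], [479.0, 164.0, 37.0], [479.0, 165.0, 86.0], [483.0, 163.0, 84.0], [484.0, 166.0, 86.0], [486.0, 162.0, 30.0], [488.0, 162.0, 33.0], [490.0, 164.0, 37.0], [494.0, 161.0, 34.0]]
light 518
line 0.122889064 0.99242043 501.76028 198.67493 82.941124 [18.73596637 99.92953983 79.70221755]
tcp [ 174.7 -547.8  231.3] -> shift [307.2 -57.1  31.3] turn [-0.   0.  17.7] then-frame shift [ 275.3 -147.8   31.3]
```

```bash
python3 -m pendant '50 0 0 10 0 0 8.2;50 0 0 10 0 0 8.3;50 0 0 10 0 0 8.2'
python3 - <<'E'
from h import *
plan((470,-330,180),-7); plan((470,-80,180),-7)
E
```

```text
t: 1.55
ee_pos: [174.7, -547.8, 201.0]
eef_rot: [0.0, 0.998, -0.064, 0.0]
force: [0.8, -0.4, -0.8]
grip_width: 0.584
gripper_force: 0.0
tcp [ 174.7 -547.8  201. ] -> shift [ 265.  -253.8   20.9] turn [ 0.  -0.  -0.4] then-frame shift [ 266.6 -252.2   21. ]
tcp [ 174.7 -547.8  201. ] -> shift [ 233.  -501.8   20.9] turn [ 0.  -0.  -0.4] then-frame shift [ 236.1 -500.3   21. ]
```

```bash
python3 -m pendant '50 27 -25 0 0 0 0;50 27 -25 0 0 0 0;50 27 -25 0 0 0 0;50 27 -25 0 0 0 0;50 27 -25 0 0 0 0;50 27 -25 0 0 0 0;50 27 -25 0 0 0 0;50 27 -25 0 0 0 0;50 27 -25 0 0 0 0;50 27 -25 0 0 0 0'
python3 - <<'E'
from h import *
plan((466.5,162.5,150),-7)
E
```

```text
t: 2.55
ee_pos: [474.4, -331.5, 201.3]
eef_rot: [-0.0, 0.998, -0.061, 0.0]
force: [0.4, -0.3, 0.1]
grip_width: 0.586
gripper_force: 0.0
tcp [ 474.4 -331.5  201.3] -> shift [ -68.1 -489.3   51.4] turn [-0. -0.  0.] then-frame shift [ -68.1 -489.3   51.3]
```

```bash
python3 -m pendant '50 -6 -40 0 0 0 0;50 -6 -41 0 0 0 0;50 -6 -41 0 0 0 0;50 -6 -41 0 0 0 0;50 -6 -41 0 0 0 0;50 -6 -41 0 0 0 0;50 -6 -41 0 0 0 0;50 -6 -41 0 0 0 0;50 -5 -41 10 0 0 0;50 -5 -41 10 0 0 0;50 -5 -41 10 0 0 0;50 -5 -41 10 0 0 0'
python3 - <<'E'
from h import *
plan((466.5,162.5,60),-7)
p=read_camera("wrist"); cv2.imwrite("pics/w1.png",p["image"])
w=cloud(p);g=p["image"].astype(int);q=w[(g.max(-1)<70)&(w[...,2]>83)&(w[...,2]<95)&(w[...,0]<500)&(w[...,0]>440)]; print(len(q),np.percentile(q,[2,50,98],axis=0).round() if len(q) else 0)
E
```

```text
t: 3.75
ee_pos: [465.5, 164.8, 161.0]
eef_rot: [-0.0, 0.998, -0.061, 0.0]
force: [1.2, 0.1, -0.0]
grip_width: 0.585
gripper_force: 0.0
tcp [465.5 164.8 161. ] -> shift [  1.2   2.2 101. ] turn [-0. -0. -0.] then-frame shift [  1.3   2.2 101. ]
370 [[465. 159.  83.]
 [481. 163.  87.]
 [494. 167.  88.]]
```

View pics/w1.png

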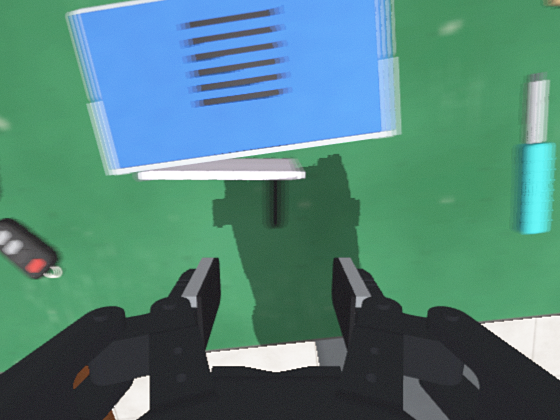

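```bash
python3 -m pendant '50 2 2 20 0 0 0;50 1 0 20 0 0 0;50 0 0 20 0 0 0;50 0 0 20 0 0 0;50 0 0 21 0 0 0;0 0 0 0 0 0 0;0 0 0 0 0 0 0;0 0 0 0 0 0 0;0 0 0 0 0 0 0;0 0 0 0 0 0 0' 40
python3 - <<'E'
import numpy as np
# planned rows: circle of bar about hinge, in rotating tool frame
H=np.array([510.7,241.5])
P=np.array([468.,162.8]); d=P-H; r=np.hypot(*d); a=np.arctan2(d[1],d[0])
print(r,np.degrees(a)); s=np.radians(6)
yaw=np.radians(-7)
# row: shift in axes of before-turn frame
Q=H+r*np.array([np.cos(a-s),np.sin(a-s)]); v=Q-P
x=np.array([np.cos(yaw),np.sin(yaw)]); y=np.array([np.sin(yaw),-np.cos(yaw)])
print("pre",v@x,v@y); yw=yaw-s; x=np.array([np.cos(yw),np.sin(yw)]); y=np.array([np.sin(yw),-np.cos(yw)]); print("post",v@x,v@y)
E
```

```text
t: 4.8
ee_pos: [469.0, 161.0, 61.2]
eef_rot: [-0.0, 0.998, -0.061, 0.001]
force: [0.3, 2.1, 9.7]
grip_width: 0.102
gripper_force: 39.9
89.53758987151707 -118.48278410513674
pre -8.52938884746435 -3.8839717338918587
post -8.888649559631979 -2.97113102150922
```

```bash
python3 -m pendant '0 -8.5 -3.9 0 0 0 6;0 -8.5 -3.9 0 0 0 6;0 -8.5 -3.9 0 0 0 6;0 -8.5 -3.9 0 0 0 6'
python3 - <<'E'
from h import *
p,r=tool();print(r.as_matrix()[:2,0], sense()["joints"].round(2))
H=np.array([510.7,241.5]);d=p[:2]-H;print(np.hypot(*d),np.degrees(np.arctan2(d[1],d[0])))
E
```

```text
t: 5.2
ee_pos: [440.9, 185.6, 61.3]
eef_rot: [-0.001, 0.963, -0.269, 0.001]
force: [4.9, 2.7, 7.4]
grip_width: 0.102
gripper_force: 39.8
[ 0.85494298 -0.51871982] [-0.59  0.89  0.22  2.   -0.58  0.31 -2.  ]
89.43329725670732 -141.33354238908763
```

```bash
python3 -m pendant '0 -8.5 -3.9 0 0 0 6;0 -8.5 -3.9 0 0 0 6;0 -8.5 -3.9 0 0 0 6;0 -8.5 -3.9 0 0 0 6'
python3 - <<'E'
from h import *
p,r=tool();print(r.as_matrix()[:2,0], sense()["joints"].round(2))
H=np.array([510.7,241.5]);d=p[:2]-H;print(np.hypot(*d),np.degrees(np.arctan2(d[1],d[0])))
E
```

```text
t: 5.6
ee_pos: [425.1, 219.3, 61.3]
eef_rot: [-0.001, 0.886, -0.464, 0.001]
force: [4.5, 2.2, 6.6]
grip_width: 0.101
gripper_force: 39.9
[ 0.57009752 -0.82157702] [-0.72  0.9   0.32  2.   -0.78  0.36 -2.3 ]
88.47511857730481 -165.46705205077893
```

```bash
python3 -m pendant '0 -8.5 -3.9 0 0 0 6;0 -8.5 -3.9 0 0 0 6;0 -8.5 -3.9 0 0 0 6;0 -8.5 -3.9 0 0 0 0;0 -8 -4.8 0 0 0 0;0 -7.5 -5.6 0 0 0 0;0 0 0 0 0 0 0'
python3 - <<'E'
from h import *
p,r=tool();print(r.as_matrix()[:2,0], sense()["joints"].round(2))
H=np.array([510.7,241.5]);d=p[:2]-H;print(np.hypot(*d),np.degrees(np.arctan2(d[1],d[0])))
E
```

```text
t: 6.3
ee_pos: [428.1, 274.1, 61.1]
eef_rot: [0.0, 0.804, -0.595, -0.001]
force: [-11.1, -3.8, 17.4]
grip_width: 0.101
gripper_force: 76.5
[ 0.29215967 -0.95636887] [-0.88  0.95  0.48  1.9  -0.87  0.52 -2.63]
88.82139865988336 158.44226298414114
```

```bash
python3 -m pendant '36 0 0 0 0 0 0;36 0 0 0 0 0 0;36 0 0 0 0 0 0;36 0 0 0 0 0 0;36 0 0 -30 0 0 0;36 0 0 -30 0 0 0;36 0 0 -30 0 0 0;36 0 0 -20 0 0 -8;36 0 0 0 0 0 -8;36 0 0 0 0 0 -8'
python3 - <<'E'
from h import *
print(sense()["joints"].round(2))
plan((440,-60,170),-5.4)
E
```

```text
t: 7.3
ee_pos: [428.9, 273.7, 170.9]
eef_rot: [-0.0, 0.911, -0.412, 0.0]
force: [0.4, 0.6, 0.1]
grip_width: 0.423
gripper_force: 0.0
[-0.93  0.77  0.56  1.81 -0.59  0.73 -2.46]
tcp [428.9 273.7 170.9] -> shift [257.9 212.1   0.6] turn [ -0.1  -0.  -43.3] then-frame shift [ 42.5 331.2   0.9]
```

```bash
python3 -m pendant '36 10 10 0 0 0 -8.5;36 10 15 0 0 0 -8.5;36 8 20 0 0 0 -8.5;36 5 25 0 0 0 -8.5;36 0 30 0 0 0 -8.5;36 0 40 0 0 0 0;36 0 40 0 0 0 0;36 0 40 0 0 0 0;36 0 40 0 0 0 0;36 0 40 0 0 0 0'
python3 - <<'E'
from h import *
print(sense()["joints"].round(2))
plan((509,-255,150),-5.4)
p=read_camera("side");w=cloud(p);g=p["image"].astype(int)
E
```

```text
t: 8.3
ee_pos: [385.7, -33.9, 170.4]
eef_rot: [-0.0, 0.998, -0.057, 0.0]
force: [0.7, -0.6, 1.0]
grip_width: 0.423
gripper_force: 0.0
[-0.1   0.58  0.18  2.21 -0.28  0.37 -1.38]
tcp [385.7 -33.9 170.4] -> shift [147.5 205.7  20.5] turn [-0.  -0.  -1.1] then-frame shift [143.6 208.5  20.4]
```

```bash
python3 -m pendant '36 24 35 0 0 0 -1.1;36 24 35 0 0 0 0;36 24 35 0 0 0 0;36 24 35 0 0 0 0;36 24 35 0 0 0 0;36 24 33 0 0 0 0;36 0 0 0 0 0 0'
python3 - <<'E'
from h import *
plan((509,-255,150),-5.4)
p=read_camera("wrist"); cv2.imwrite("pics/w2.png",p["image"])
w=cloud(p);X,Y,Z=w[...,0],w[...,1],w[...,2]; g=p["image"]; hsv=cv2.cvtColor(g,cv2.COLOR_BGR2HSV).astype(int)
m=(hsv[...,0]>5)&(hsv[...,0]<20)&(hsv[...,1]>120)&(X>370)&(X<560)&(Y>-320)&(Y<-190)&(Z>15); q=w[m]; print(len(q), cv2.minAreaRect(np.float32(q[:,:2])) if len(q) else 0)
m=(Z>12)&(Z<24)&(hsv[...,1]<70)&(X>490)&(X<530)&(Y>-290)&(Y<-220);q=w[m]
print(len(q),np.percentile(q,[3,50,97],axis=0).round(1) if len(q) else 0)
m=(Z>19)&(Z<28)&(hsv[...,0]>98)&(hsv[...,0]<125)&(hsv[...,1]>100);q=w[m]
for a in(-280,-230):
    k=q[abs(q[:,1]-a)<8]; x=np.sort(k[:,0]); i=np.argmax(np.diff(x)); print("notch",a,x[0],x[i:i+2],x[-1])
p=read_camera("side");w=cloud(p);cv2.imwrite("pics/s2.png",p["image"])
g=p["image"].astype(int); X,Y,Z=w[...,0],w[...,1],w[...,2]
l=(X>380)&(X<520)&(Y>200)&(Y<290)&(Z>15)&(Z<95)&(g.min(-1)>140);q=w[l];print(len(q))
v=cv2.fitLine(np.float32(q[:,:2]),cv2.DIST_HUBER,0,.01,.01).ravel();print("door line",v,np.degrees(np.arctan2(v[1],v[0])))
E
```

```text
t: 9.05
ee_pos: [510.0, -257.6, 169.9]
eef_rot: [0.001, 0.999, -0.049, 0.0]
force: [0.3, 0.8, -0.1]
grip_width: 0.421
gripper_force: 0.0
tcp [ 510.  -257.6  169.9] -> shift [-1.3 -2.6 19.9] turn [ 0.1 -0.1 -0.2] then-frame shift [-1.2 -2.5 19.9]
1415 ((439.71099853515625, -249.4939422607422), (16.254182815551758, 80.01140594482422), 84.74494934082031)
382 [[ 491.3 -260.6   16.7]
 [ 511.  -256.4   18.3]
 [ 528.4 -252.2   19.6]]
notch -280 387.69714884595874 [487.69585081 522.56708464] 543.590205565906
notch -230 392.36026914221736 [492.1532462  527.42883039] 548.3277246092784
929
door line [9.9973810e-01 2.2885753e-02 4.6575183e+02 2.4541020e+02] 1.3113713
```

View pics/w2.png

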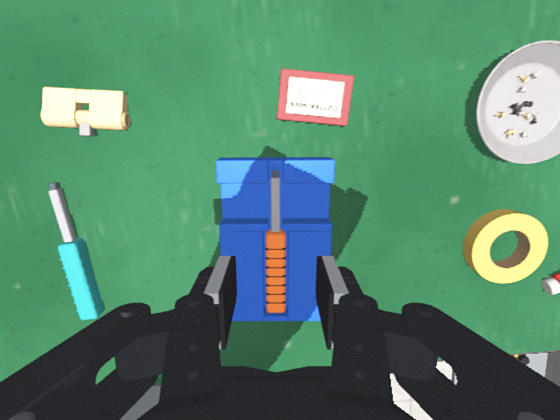

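```bash
python3 -m pendant '36 -2.5 -1.5 30 0 0 0;36 0 0 40 0 0 0;36 0 0 40 0 0 0;36 0 0 30 0 0 0;36 0 0 16 0 0 0;36 0 0 5 0 0 0;0 0 0 0 0 0 0;0 0 0 0 0 0 0;0 0 0 0 0 0 0;0 0 0 0 0 0 0;0 0 0 0 0 0 0' 100
```

```text
t: 10.25
ee_pos: [507.0, -254.9, 11.0]
eef_rot: [0.003, 0.999, -0.048, 0.001]
force: [-2.3, -16.4, -3.9]
grip_width: 0.047
gripper_force: 98.4
```

```bash
python3 -m pendant '0 0 0 -5 0 0 0;0 0 0 -10 0 0 0;0 0 0 -15 0 0 0;0 0 0 -20 0 0 0;0 0 0 0 0 0 0'
python3 - <<'E'
from h import *
a=read_camera("wrist")["image"]; p=read_camera("side"); s=p["image"]
w=cloud(p)
c=cv2.resize(s[150:250,250:350],(420,420)); cv2.imwrite("pics/v3.png",cv2.resize(np.hstack([a[:,70:420],c]),(770,420)))
E
```

```text
t: 10.75
ee_pos: [508.1, -252.1, 62.7]
eef_rot: [0.001, 0.999, -0.047, 0.002]
force: [0.0, 0.4, -0.0]
grip_width: 0.048
gripper_force: 99.5
```

View pics/v3.png

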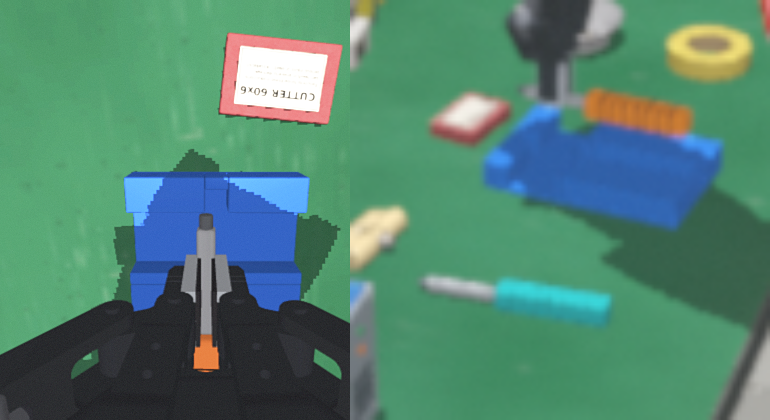

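```bash
python3 -m pendant '0 0 0 -15 0 0 0;0 0 0 -10 0 0 -3.6;0 0 -15 0 0 0 -3.7;0 0 -25 0 0 0 0;0 0 -30 0 0 0 0;0 0 -30 0 0 0 0;0 0 -30 0 0 0 0;0 0 -30 0 0 0 0;0 0 -30 0 0 0 0;0 0 -30 0 0 0 0;0 0 -25 0 0 0 0;0 0 -15 0 0 0 0';python3 - <<'E'
from h import *
plan((513,22,6),1.9)
E
```

```text
t: 12.05
ee_pos: [498.3, 11.2, 83.8]
eef_rot: [-0.001, 1.0, 0.018, -0.001]
force: [-0.5, -0.9, 0.3]
grip_width: 0.046
gripper_force: 99.5
tcp [498.3  11.2  83.8] -> shift [ 15.1 -10.1  77.8] turn [-0.1  0.1  0.2] then-frame shift [ 15.  -10.3  77.8]
```

```bash
python3 -m pendant '0 8 -5 15 0 0 0;0 7 -5 20 0 0 0;0 0 0 20 0 0 0;0 0 0 12 0 0 0;0 0 0 7 0 0 0;0 0 0 2 0 0 0;0 0 0 0 0 0 0';python3 - <<'E'
from h import *
p=read_camera("side");w=cloud(p);X,Y,Z=w[...,0],w[...,1],w[...,2]
hsv=cv2.cvtColor(p["image"],cv2.COLOR_BGR2HSV).astype(int)
m=(hsv[...,0]>5)&(hsv[...,0]<20)&(hsv[...,1]>120)&(X>370)&(X<560)&(Y>-30)&(Y<70);q=w[m]; print(len(q),np.percentile(q,[2,50,98],axis=0).round(1))
k=q[q[:,1]<np.median(q[:,1])]; print([np.percentile(q[abs(q[:,0]-a)<12][:,2],90) for a in(415,445,475)])
E
```

```text
t: 12.75
ee_pos: [513.8, 18.7, 8.6]
eef_rot: [-0.0, 1.0, 0.017, 0.0]
force: [-0.0, 0.5, -0.4]
grip_width: 0.045
gripper_force: 99.5
253 [[406.7  10.9   2.8]
 [445.   24.   18.6]
 [485.1  30.2  25.4]]
[np.float64(24.433799588553995), np.float64(24.100030922408482), np.float64(23.97244210659895)]
```

```bash
python3 -m pendant '0 0 0 1.5 0 0 0;0 0 0 1 0 0 0;0 0 0 0 0 0 0';python3 -m pendant '0 0 0 1 0 0 0;0 0 0 0 0 0 0'
```

```text
t: 13.1
ee_pos: [513.8, 18.7, 5.9]
eef_rot: [-0.0, 1.0, 0.017, 0.0]
force: [0.0, 0.2, -1.3]
grip_width: 0.054
gripper_force: 99.5
t: 13.3
ee_pos: [513.9, 18.7, 4.9]
eef_rot: [-0.0, 1.0, 0.016, 0.0]
force: [1.0, -0.6, 2.1]
grip_width: 0.047
gripper_force: 99.8
```

```bash
python3 -m pendant '36 0 0 0 0 0 0;36 0 0 0 0 0 0;36 0 0 0 0 0 0;36 0 0 -20 0 0 0;36 0 0 -35 0 0 0;36 -25 0 -35 0 0 0;36 -25 0 -25 0 0 0;36 -26 0 -25 0 0 0;36 0 0 0 0 0 0';python3 - <<'E'
from h import *
p=read_camera("wrist"); cv2.imwrite("pics/w4.png",p["image"])
def org(p,n):
    w=cloud(p);X,Y,Z=w[...,0],w[...,1],w[...,2]; hsv=cv2.cvtColor(p["image"],cv2.COLOR_BGR2HSV).astype(int)
    m=(hsv[...,0]>5)&(hsv[...,0]<20)&(hsv[...,1]>120)&(X>370)&(X<560)&(Y>-30)&(Y<70)&(Z>10);q=w[m]
    r=cv2.minAreaRect(np.float32(q[:,:2])); print(n,len(q),r,np.median(q[:,2]))
    q=w[(Z>4)&(Z<22)&(X>490)&(X<560)&(Y>-10)&(Y<50)];print("shaft",len(q),np.percentile(q,[2,50,98],axis=0).round(1).tolist() if len(q) else 0)
org(p,"wrist"); org(read_camera("top"),"top")
plan((436,20,3),1.9)
E
```

```text
t: 14.2
ee_pos: [436.1, 16.2, 147.3]
eef_rot: [-0.0, 1.0, 0.016, 0.001]
force: [1.7, -0.4, -0.8]
grip_width: 0.419
gripper_force: 0.0
wrist 1554 ((447.27215576171875, 17.399381637573242), (79.51046752929688, 17.857128143310547), 2.314448356628418) 17.232003785975166
shaft 759 [[491.0, 15.4, 8.5], [515.6, 20.0, 12.0], [541.0, 24.2, 13.6]]
top 0 ((0.0, 0.0), (0.0, 0.0), 0.0) nan
shaft 43 [[529.4, -7.8, 4.1], [542.5, 20.1, 5.5], [558.8, 44.4, 13.0]]
tcp [438.2  16.4 145.2] -> shift [ -2.2  -3.6 142.2] turn [-0.  -0.1  0. ] then-frame shift [ -2.1  -3.7 142.2]
  return _methods._mean(a, axis=axis, dtype=dtype,
  ret = ret.dtype.type(ret / rcount)
```

View pics/w4.png

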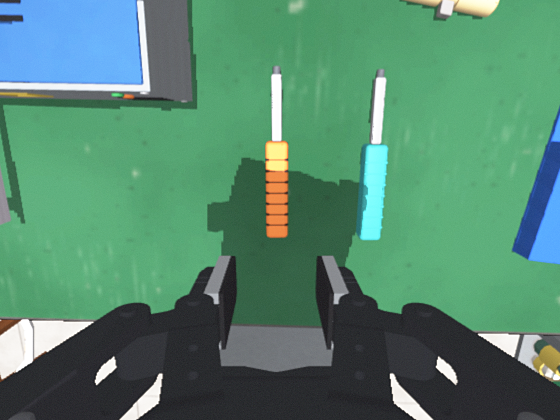

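```bash
python3 -m pendant '36 0 -1 30 0 0 -0.4;36 0 0 35 0 0 0;36 0 0 35 0 0 0;36 0 0 25 0 0 0;36 0 0 12 0 0 0;36 0 0 4 0 0 0;0 0 0 0 0 0 0;0 0 0 0 0 0 0;0 0 0 0 0 0 0;0 0 0 0 0 0 0' 100
```

```text
t: 15.3
ee_pos: [438.3, 17.3, 4.6]
eef_rot: [-0.0, 1.0, 0.02, 0.001]
force: [-0.1, 0.6, 12.1]
grip_width: 0.177
gripper_force: 99.3
```

```bash
python3 -m pendant '0 0 0 -25 0 0 0;0 0 0 -35 0 0 0;0 0 0 -40 0 0 0;0 -12 -27 0 0 0 0;0 -12 -27 0 0 0 0;0 -8 -27 0 0 0 0;0 -8 -27 0 0 0 0;0 -2 -27 0 0 0 0;0 0 -27 0 0 0 0;0 0 0 0 0 0 0;0 0 0 0 0 0 0';python3 - <<'E'
from h import *
p=read_camera("wrist"); cv2.imwrite("pics/w5.png",p["image"])
w=cloud(p);np.save("pics/w5.npy",w);X,Y,Z=w[...,0],w[...,1],w[...,2]
m=(Z>95)&(Z<105)&(X>500);q=w[m];r=cv2.minAreaRect(np.float32(q[:,:2]));print("box",len(q),r,cv2.boxPoints(r).round(1).tolist(),np.median(q[:,2]))
t,rr=tool();print(t)
c=np.array([t[0],t[1],t[2]])
m=(X<505)&(X>440)&(abs(Y-t[1])<25)&(abs(Z-t[2])<25);q=w[m];print("shaft",len(q),np.percentile(q,[1,50,99],axis=0).round(1).tolist())
for a in range(440,500,6):
    k=q[abs(q[:,0]-a)<3]
    if len(k): print(a,len(k),np.percentile(k[:,1],[5,50,95]).round(1),np.percentile(k[:,2],[50,95]).round(1))
E
```

```text
t: 16.4
ee_pos: [389.3, 177.5, 104.1]
eef_rot: [-0.0, 1.0, 0.02, 0.0]
force: [-0.8, -0.5, -0.1]
grip_width: 0.178
gripper_force: 98.0
box 0 ((0.0, 0.0), (0.0, 0.0), 0.0) [[0.0, 0.0], [0.0, 0.0], [0.0, 0.0], [0.0, 0.0]] nan
[389.3855767  176.94756583 104.08255619]
shaft 3133 [[440.6, 177.2, 108.7], [468.2, 181.6, 111.6], [492.9, 185.8, 113.2]]
440 154 [177.1 180.7 184. ] [111.7 112.6]
446 313 [177.2 180.8 184.1] [111.7 112.7]
452 323 [177.5 181.  184.3] [111.7 112.7]
458 337 [177.6 181.  184.5] [111.8 112.9]
464 362 [177.8 181.3 185. ] [111.7 112.8]
470 381 [178.1 181.8 185.2] [111.8 112.8]
476 392 [178.4 181.8 185.5] [111.8 113. ]
482 400 [178.5 182.3 185.7] [111.6 112.8]
488 335 [179.  182.2 185.3] [110.8 112.5]
494 136 [179.8 182.4 185.1] [110.3 111.6]
  return _methods._mean(a, axis=axis, dtype=dtype,
  ret = ret.dtype.type(ret / rcount)
```

View pics/w5.png

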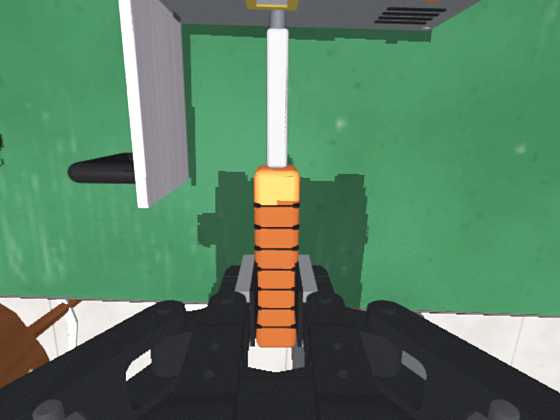

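Run:
```python
from h import *
w=np.load("pics/w5.npy");g=cv2.imread("pics/w5.png");X,Y,Z=w[...,0],w[...,1],w[...,2]
hsv=cv2.cvtColor(g,cv2.COLOR_BGR2HSV).astype(int)
m=(hsv[...,0]>18)&(hsv[...,0]<33)&(hsv[...,1]>120);m[30:]=0
for r in range(0,14,2):
    q=w[r][m[r]]
    if len(q)>3: print(r,np.where(m[r])[0][[0,-1]],np.nanpercentile(q,[0,50,100],axis=0).round(1).tolist())
f=(X>495)&(X<530)&(Z>20)&(Z<60)&(abs(Y-185)<60)&(hsv[...,1]<60);q=w[f];v=cv2.fitLine(np.float32(q[:,:2]),cv2.DIST_HUBER,0,.01,.01).ravel();print("front",len(q),v,np.percentile(q,[2,98],axis=0))
# right edge of front
k=q[q[:,1]<120];print(len(k))
```

```text
0 [246 297] [[512.1, 173.3, 53.9], [512.8, 177.8, 56.8], [513.7, 198.6, 58.2]]
2 [246 296] [[512.3, 173.7, 48.5], [512.7, 194.6, 53.3], [513.8, 198.7, 55.5]]
4 [247 296] [[512.1, 173.6, 48.4], [512.7, 186.0, 50.3], [513.2, 198.5, 52.1]]
6 [247 296] [[512.0, 173.3, 45.0], [512.9, 186.0, 46.2], [513.5, 198.8, 49.3]]
8 [248 295] [[512.1, 173.8, 42.4], [512.6, 186.1, 44.1], [513.4, 198.5, 46.3]]
front 4576 [ 1.7435100e-02 -9.9984801e-01  5.1333765e+02  1.9290259e+02] [[497.24822051 126.80310165  20.86276964]
 [514.80047772 242.60045707  57.37614811]]
0
```

```bash
python3 -m pendant '0 0 -3 15 0 0 0;0 0 0 20 0 0 0;0 0 0 18 0 0 0;0 0 0 0 0 0 0;0 0 0 0 0 0 0';python3 - <<'E'
from h import *
p=read_camera("wrist"); cv2.imwrite("pics/w6.png",p["image"])
w=cloud(p);X,Y,Z=w[...,0],w[...,1],w[...,2];t,rr=tool();print(t)
m=(X<505)&(X>445)&(abs(Y-t[1])<25)&(abs(Z-t[2])<25);q=w[m]
for a in range(446,504,8):
    k=q[abs(q[:,0]-a)<3]
    if len(k): print(a,len(k),np.percentile(k[:,1],[5,50,95]).round(1),np.percentile(k[:,2],[50,95]).round(1))
hsv=cv2.cvtColor(p["image"],cv2.COLOR_BGR2HSV).astype(int)
m=(hsv[...,0]>18)&(hsv[...,0]<33)&(hsv[...,1]>120)&(X>505)&(X<520)
q=w[m];print(len(q),np.percentile(q,[1,50,99],axis=0).round(1).tolist() if len(q) else 0)
E
```

```text
t: 16.95
ee_pos: [389.4, 179.6, 51.3]
eef_rot: [0.0, 1.0, 0.019, -0.0]
force: [-0.6, 0.4, 0.5]
grip_width: 0.18
gripper_force: 98.0
[389.53051036 179.93864636  51.59122319]
446 208 [179.1 182.5 186.2] [58.9 60. ]
454 327 [179.6 182.8 186.3] [58.9 60. ]
462 350 [179.6 183.  186.5] [58.8 60. ]
470 383 [179.9 183.7 187.2] [58.8 60. ]
478 386 [180.4 184.  187.4] [58.8 59.8]
486 362 [180.5 184.  187.6] [58.6 59.9]
494 144 [181.5 184.3 186.8] [57.2 58.6]
0 0
```

View pics/w6.png

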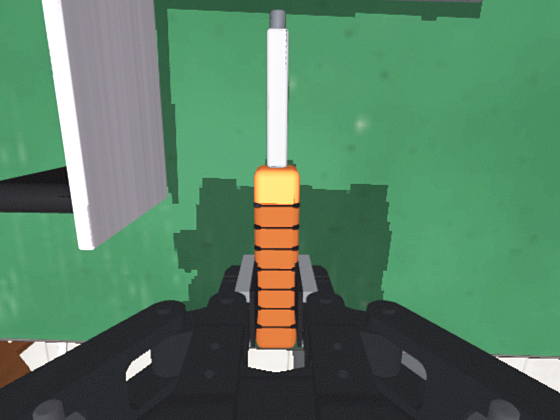

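```bash
python3 -m pendant '0 0 -1.2 0 0 0 0;0 10 0 0 0 0 0;0 10 0 0 0 0 0;0 10 0 0 0 0 0;0 10 0 0 0 0 0;0 5 0 0 0 0 0;0 0 0 0 0 0 0'
```

```text
t: 17.7
ee_pos: [434.6, 183.5, 51.2]
eef_rot: [-0.0, 1.0, 0.02, 0.0]
force: [-0.9, -0.0, -0.7]
grip_width: 0.179
gripper_force: 98.0
```

Free entry, no side force. Press on gently.

```bash
python3 -m pendant '0 4 0 0 0 0 0;0 3 0 0 0 0 0;0 0 0 0 0 0 0';python3 -m pendant '0 2 0 0 0 0 0;0 0 0 0 0 0 0'; python3 -m pendant '0 2 0 0 0 0 0;0 0 0 0 0 0 0'
```

```text
t: 18.0
ee_pos: [441.3, 183.7, 50.9]
eef_rot: [-0.0, 1.0, 0.02, -0.0]
force: [-0.9, 0.6, -0.0]
grip_width: 0.181
gripper_force: 98.0
t: 18.2
ee_pos: [443.0, 183.7, 50.8]
eef_rot: [-0.0, 1.0, 0.02, -0.0]
force: [-2.2, -0.7, 0.1]
grip_width: 0.177
gripper_force: 98.0
t: 18.4
ee_pos: [445.0, 183.8, 50.8]
eef_rot: [-0.0, 1.0, 0.02, -0.0]
force: [-3.9, 0.4, 0.6]
grip_width: 0.182
gripper_force: 98.0
```

```bash
python3 -m pendant '0 1.5 0 0 0 0 0;0 0 0 0 0 0 0;0 0 0 0 0 0 0'; python3 -m pendant '0 1.5 0 0 0 0 0;0 0 0 0 0 0 0;0 0 0 0 0 0 0'
```

```text
t: 18.7
ee_pos: [446.4, 183.9, 50.8]
eef_rot: [-0.0, 1.0, 0.02, -0.0]
force: [-3.5, -0.1, 0.1]
grip_width: 0.181
gripper_force: 98.0
t: 19.0
ee_pos: [447.3, 183.9, 50.7]
eef_rot: [0.0, 1.0, 0.02, -0.001]
force: [-8.5, 0.2, 0.4]
grip_width: 0.178
gripper_force: 98.1
```

```bash
python3 -m pendant '0 1 0 0 0 0 0;0 0 0 0 0 0 0;0 0 0 0 0 0 0'; python3 -m pendant '0 -8 0 0 0 0 0;0 -12 0 0 0 0 0;0 -12 0 0 0 0 0;0 -12 0 0 0 0 0;0 -12 0 0 0 0 0;0 -5 0 -20 0 0 0;0 0 0 -25 0 0 0;0 0 0 -10 0 0 0'
python3 - <<'E'
from h import *
plan((438.3,17.3,6),2.2)
E
```

```text
t: 19.3
ee_pos: [447.5, 183.9, 50.6]
eef_rot: [0.0, 1.0, 0.02, -0.002]
force: [-12.0, -0.1, 1.4]
grip_width: 0.179
gripper_force: 98.1
t: 20.1
ee_pos: [389.0, 181.8, 107.6]
eef_rot: [-0.001, 1.0, 0.02, 0.001]
force: [-0.1, 0.8, 0.1]
grip_width: 0.181
gripper_force: 97.9
tcp [389.  181.8 107.6] -> shift [ 42.4 166.4 101.5] turn [-0.1 -0.2  0.1] then-frame shift [ 43.  166.2 101.6]
```

```bash
python3 -m pendant '0 0 27 0 0 0 0;0 0 27 0 0 0 0;0 8 28 0 0 0 0;0 10 28 0 0 0 0;0 12 28 0 0 0 0;0 12 28 20 0 0 0;0 0 0 30 0 0 0;0 0 0 25 0 0 0;0 0 0 15 0 0 0;0 0 0 8 0 0 0;0 0 0 0 0 0 0';python3 -m pendant '0 0 0 1.5 0 0 0;0 0 0 1 0 0 0;0 0 0 0 0 0 0'
```

```text
t: 21.2
ee_pos: [436.9, 17.2, 7.4]
eef_rot: [0.0, 1.0, 0.02, -0.0]
force: [0.2, -0.6, -0.2]
grip_width: 0.18
gripper_force: 98.0
t: 21.5
ee_pos: [437.1, 17.5, 5.7]
eef_rot: [-0.0, 1.0, 0.02, 0.0]
force: [-0.3, 0.6, -0.6]
grip_width: 0.175
gripper_force: 98.0
```

```bash
python3 -m pendant '0 0 0 1 0 0 0;36 0 0 0 0 0 0;36 0 0 0 0 0 0;36 0 0 0 0 0 0;36 0 0 -20 0 0 0;36 0 0 -35 0 0 0;36 0 0 -45 0 0 0;36 0 0 -45 0 0 0;36 0 0 0 0 0 0;36 0 0 0 0 0 0';python3 - <<'E'
from h import *
p=read_camera("wrist")
w=cloud(p);X,Y,Z=w[...,0],w[...,1],w[...,2];hsv=cv2.cvtColor(p["image"],cv2.COLOR_BGR2HSV).astype(int)
m=(hsv[...,0]>5)&(hsv[...,0]<20)&(hsv[...,1]>120)&(X>370)&(X<560)&(Y>-30)&(Y<70)&(Z>10);q=w[m]
print(len(q),cv2.minAreaRect(np.float32(q[:,:2])),np.median(q[:,2]))
q=w[(Z>4)&(Z<22)&(X>490)&(X<560)&(Y>0)&(Y<50)];print("shaft",len(q),np.percentile(q,[2,50,98],axis=0).round(1).tolist() if len(q) else 0)
s=read_camera("side");w=cloud(s);g=s["image"].astype(int);X,Y,Z=w[...,0],w[...,1],w[...,2]
q=w[(X>380)&(X<520)&(Y>200)&(Y<290)&(Z>15)&(Z<95)&(g.min(-1)>140)];v=cv2.fitLine(np.float32(q[:,:2]),cv2.DIST_HUBER,0,.01,.01).ravel();print("door",np.degrees(np.arctan2(v[1],v[0])))
cv2.imwrite("pics/f.png",np.hstack([p["image"],s["image"][140:350,160:440].repeat(2,0).repeat(2,1)])[:, :])
im=cv2.imread("pics/f.png");cv2.imwrite("pics/f.png",cv2.resize(im,(800,300)))
E
```

```text
t: 22.5
ee_pos: [437.1, 17.6, 150.0]
eef_rot: [-0.0, 1.0, 0.02, 0.001]
force: [0.4, -0.3, -0.7]
grip_width: 0.419
gripper_force: 0.0
1527 ((445.9493103027344, 18.688262939453125), (79.05105590820312, 17.20558738708496), 1.8943045139312744) 17.22077424349077
shaft 673 [[490.9, 17.3, 9.0], [515.4, 21.5, 12.1], [540.1, 25.5, 13.7]]
door 1.3205566
```

View pics/f.png

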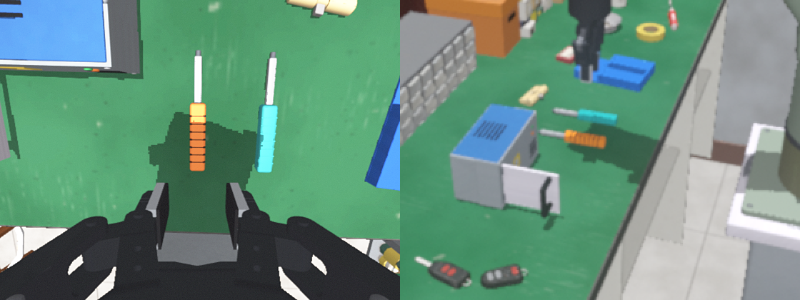

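The picture shows the stylus (left panel, column 198) flat on the bench. The door is square-open (right panel, about 530, 185), and the other things are undisturbed.

```bash
python3 -c "from station import close_job; print(close_job())"
```

```text
the job is handed in; nothing more can be done
None
```

I handed the job in at about 22.5 s. The door stands open about 1.56 rad, the force readings show the button bottomed out before I drew the stylus out, and the stylus lies flat on the bench to the right of the station; the hand-in returned no verdict, and I did not see the button spring back.

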